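# Draw a copper blank from behind the forming blocks

### The arm

A 6-joint arm with a two-finger parallel gripper is mounted at the origin on a cart in front of the work surface, level with it; the furniture and walls round the work are solid. World frame = base frame: x ahead of the robot, y to its left, z up, the work surface at z = 0. Lengths are in m, angles in rad, forces in N, time in s.
With the tool pointing down it reaches from about 0.275 to 1 m from the base axis. Payload 8.4 kg.
Tool frame: the origin (TCP) lies between the finger pads; the fingertips stand 19 mm ahead of it and the grasp point (between the pads) is the TCP (bot.tips_ahead is the distance from the TCP to the fingertips, in m); z points along the fingers, y is the line along which they close (so a half turn about z gives the same grasp; the last joint's range is limited). The gripper opens to 85 mm and grips with 20 to 120 N. Pads are 22 mm wide; open, the fingers measure 114 mm over their backs; the gripper's body (76 mm by 85 mm) begins 54 mm behind the grasp point. The pads swing forward as they close: fully open they stand 13 mm farther back than shut.
Start: joints at [-1.162, 0.353, 1.633, -0, 1.155, -0.002], TCP at [0.25, -0.573, 0.25] pointing down, gripper open.
Joint ranges: [-2.63, 2.63], [-0.92, 2.1], [0.06, 2.66], [-1.3, 4.44], [0, 2.69], [-3.02, 3.02]. Speed limits (rad/s): [2.22, 2.22, 2.79, 3.14, 3.14, 3.14].

### API

Orientations are given as a unit quaternion [w, x, y, z].
In Python, from workcell import bot gives the robot as it stands.
- The arm moves only by the shell command python3 inch.py [OPENING] [FORCE], which reads ROWS from standard input. ROWS is one flat JSON list of numbers that holds 1 to 10 rows one after another, with no inner brackets; each row has 6 numbers: dx, dy, dz in units of 5 mm, then a rotation vector rx, ry, rz in rad; each row is the pose to reach, as a shift and turn from the pose commanded when the command began, along the tool's axes at that moment; what a row does not reach only later rows make up. A row lasts 1/10 s, in which the tool goes at most 0.05 m and 0.15 rad, less where a joint would pass 70% of its speed; a pose out of reach is approached as far as the arm can. OPENING is the finger opening in m, set as the command begins (- or left out keeps the last). The fingers move at their own pace and stop on an object; FORCE is the grip in N (left out, the last holds). Time passes only in rows, so rows that do not move let the fingers close. It prints the time, the measured TCP pose, the force, the opening and the grip force at its end. Input that does not fit is refused with a message, and nothing moves.
- bot.get_obs(): the state, without advancing time (a new reading comes with each control period).
- bot.get_image(name): name is "scene" or "top"; returns the picture (400x640x3 uint8, blue, green, red); there is no depth.
- bot.get_calibration(name): a dict with "camera_matrix" (3x3 intrinsics, pixels), "rvec" (rotation vector, rad) and "tvec" (3), from world to camera coordinates, as OpenCV has them. Camera axes: x right, y down, z forward; pixel columns grow to the right and rows downward; lengths in m; the calibration is good to about 2 mm. A picture is of the moment at which its call begins. get_calibration takes no time and is no camera call.
- bot.hand_in(): hands the job in; it is judged then, once.
The state is a dict: "time": time; "joint_positions": joint angles; "qd": joint speeds; "effort": joint torques, N m; "position": TCP position; "eef_rot": TCP orientation; "force": force on the tool from outside, world axes, zero at the start; "ft_torque": the same for the moment, N m; "gripper_width": finger opening in m; "grasp_force": force on a finger pad.
Only numpy, scipy, OpenCV 4.12 (cv2) and the standard library are available. Lean on these libraries where they do the work, as an engineer would, in place of code of your own. Each camera call takes 0.05 s, during which the arm holds its last target. There are 200 camera calls.

### The job

Two steel forming blocks stand in line in front of the mouth of the blank magazine: stand both aside on the cork mat, then draw the bottom copper blank straight out of the mouth and lay it flat, centred and square, on the flat steel bench block. Once the blank lies there, put each forming block back exactly where it first stood and turned the way it was; the other blanks stay in the magazine.

Things in the scene. Friction and masses are not known exactly. Their poses are not given: they have to be found in the camera images.
- magazine: Blank magazine, fixed, turned a little. Origin under its centre, on the bench; its mouth faces its -x. Base 10 mm thick, x -49.5 to 57, y +-39 mm; walls to 46 mm height, side walls' inner faces y +-24.5. Holds 3 equal copper blanks, one on another. The front gate (outer face x -49.5) leaves a slot from 10 to 21 mm height: only the bottom blank can leave, towards -x; the others then sink 8 mm.
- blank_bottom: Bottom copper blank, plate 90 (x) x 46 (y) x 8 mm, about 0.2 kg. Origin: centre of its underside, 10 mm above the bench, 36 mm in front of the magazine's centre; x as the magazine's. Its front end sticks 31 mm out of the mouth, free below and beside: pinch it there from above across its 46 mm and draw it along the magazine's -x; it is clear of the gate after 60 mm.
- blank_top: Top copper blank of the stack, same plate, 90x46x8 mm, origin at the centre of its underside: 26 mm above the bench at the start, 18 mm once the bottom blank is gone. One more equal blank, not listed, lies between it and the bottom one. Both stay in the magazine.
- doming_block: Doming block: steel cube of 56 mm with round cups in its faces, up to 1 kg. Origin: centre of its underside. Stands about square to the magazine in front of its mouth, about 133 or 217 mm in front of the magazine's centre; the swage block has the other place.
- swage_block: Swage block: steel bar with half-round channels, 42 (x) x 86 (y) x 42 mm high, up to 1 kg. Origin: centre of its underside. Stands with its length across the lane (its x about along the magazine's x), about 133 or 217 mm in front of the magazine's centre; grip it across its 42 mm.
- mat: Cork mat, 200 (x) x 120 (y) x 3 mm (z), fixed flat on the bench, to the left or the right of the magazine's lane; origin under its centre, on the bench top. Side area on which both forming blocks stand for the time being.
- bench_block: Bench block: flat plain steel slab, 76 (x) x 82 (y) x 20 mm (z), fixed, on the other side of the lane from the mat; origin at the centre of its underside, its top 20 mm above the bench. The blank lies flat on its middle, its sides parallel to the slab's (lengthwise or across).

How it is judged:
On the way, in this order (a step that is already met when the one before it is completed fails the run):
1. both forming blocks stand released on the mat, the bottom blank not yet drawn (x of doming_block in the frame of mat between -0.095 and 0.095 m and y of doming_block in the frame of mat between -0.055 and 0.055 m and z of doming_block in the frame of mat between -0.002 and 0.008 m and x of swage_block in the frame of mat between -0.095 and 0.095 m and y of swage_block in the frame of mat between -0.055 and 0.055 m and z of swage_block in the frame of mat between -0.002 and 0.008 m and angle between each of doming_block, swage_block's own z axis and vertical below 0.1 rad and contact force between the fingers and doming_block below 0.3 N and contact force between the fingers and swage_block below 0.3 N and linear speed of each of doming_block, swage_block below 0.02 m/s and distance of blank_bottom from where it was at the start of the episode below 0.012 m), for 0.2 s.
2. the bottom blank has come out through the mouth, the blocks still on the mat (x of blank_bottom in the frame of magazine below -0.1 m and z of blank_bottom in the frame of magazine below 0.05 m and y of blank_bottom in the frame of magazine between -0.04 and 0.04 m and x of doming_block in the frame of mat between -0.095 and 0.095 m and y of doming_block in the frame of mat between -0.055 and 0.055 m and z of doming_block in the frame of mat between -0.002 and 0.008 m and x of swage_block in the frame of mat between -0.095 and 0.095 m and y of swage_block in the frame of mat between -0.055 and 0.055 m and z of swage_block in the frame of mat between -0.002 and 0.008 m and angle between each of doming_block, swage_block's own z axis and vertical below 0.1 rad).
3. the blank lies released, flat, centred and square on the bench block, the blocks still on the mat (horizontal distance between blank_bottom and bench_block below 0.015 m and z of blank_bottom in the frame of bench_block between 0.017 and 0.025 m and angle between blank_bottom's own z axis and vertical below 0.08 rad and (angle between the x axis of blank_bottom and the x axis of bench_block, either way round below 0.26 rad or angle between the x axis of blank_bottom and the y axis of bench_block, either way round below 0.26 rad) and x of doming_block in the frame of mat between -0.095 and 0.095 m and y of doming_block in the frame of mat between -0.055 and 0.055 m and z of doming_block in the frame of mat between -0.002 and 0.008 m and x of swage_block in the frame of mat between -0.095 and 0.095 m and y of swage_block in the frame of mat between -0.055 and 0.055 m and z of swage_block in the frame of mat between -0.002 and 0.008 m and angle between each of doming_block, swage_block's own z axis and vertical below 0.1 rad and contact force between the fingers and blank_bottom below 0.3 N and linear speed of blank_bottom below 0.02 m/s), for 0.2 s.
At the end, for the whole second after the job is handed in: The drawn blank lies flat on the bench block, within 15 mm of centre and 15 degrees of square; both forming blocks stand upright within 15 mm of their first places, within 15 degrees of square to the magazine; the other two blanks lie sunk in the magazine; all released and at rest (horizontal distance between blank_bottom and bench_block below 0.015 m and z of blank_bottom in the frame of bench_block between 0.017 and 0.025 m and angle between blank_bottom's own z axis and vertical below 0.08 rad and (angle between the x axis of blank_bottom and the x axis of bench_block, either way round below 0.26 rad or angle between the x axis of blank_bottom and the y axis of bench_block, either way round below 0.26 rad) and distance of each of doming_block, swage_block from where it was at the start of the episode below 0.015 m and (angle between the x axis of doming_block and the x axis of magazine, either way round below 0.26 rad or angle between the x axis of doming_block and the y axis of magazine, either way round below 0.26 rad) and angle between the x axis of swage_block and the x axis of magazine, either way round below 0.26 rad and x of blank_top in the frame of magazine between -0.008 and 0.008 m and y of blank_top in the frame of magazine between -0.008 and 0.008 m and z of blank_top in the frame of magazine between 0.015 and 0.022 m and angle between each of doming_block, swage_block, blank_top's own z axis and vertical below 0.1 rad and contact force between the fingers and doming_block below 0.3 N and contact force between the fingers and swage_block below 0.3 N and contact force between the fingers and blank_bottom below 0.3 N and contact force between the fingers and blank_top below 0.3 N and linear speed of each of doming_block, swage_block, blank_bottom, blank_top below 0.02 m/s); the robot touches nothing.
It also fails if it takes over 109 s, if anything falls off the work surface, if the arm or the gripper's body presses on something with over 40 N, if the wrist force passes 120 N, or if a joint passes its speed limit or range.

## Working session

There is one attempt and no reset: what is moved stays moved. The work goes in short steps, Python scripts to look and compute and a shell command to move; the robot and the scene stay as the last step left them, time stands still between calls to the robot, and variables do not carry over. Pictures are saved under pics/ and viewed, at most 14 in all, crops included, and the job is handed in when it is done.

```bash
ls; mkdir -p pics
python3 - <<'E'
from workcell import bot
import cv2,numpy as np
o=bot.get_obs();print(o['time'],o['position'],o['eef_rot'],o['gripper_width'])
for n in('top','scene'):
    cv2.imwrite(f'pics/{n}0.png',bot.get_image(n));c=bot.get_calibration(n);print(n,c)
    R=cv2.Rodrigues(np.array(c['rvec']))[0];print(-R.T@np.ravel(c['tvec']))
E
```

```text
inch.py
pics
workcell.py
0.0 [ 0.24939082 -0.57261681  0.24957804] [-6.41028356e-04  9.78985391e-01  2.03929336e-01 -1.34437306e-04] 0.08520149646766413
top {'camera_matrix': array([[362.17726982,   0.        , 323.48118   ],
       [  0.        , 362.17726982, 199.82289223],
       [  0.        ,   0.        ,   1.        ]]), 'rvec': array([ 2.18582855, -2.16392582,  0.05821201]), 'tvec': array([0.20971539, 0.55529384, 0.85244063])}
[0.48953139 0.19802521 0.8945009 ]
scene {'camera_matrix': array([[403.66007416,   0.        , 317.89337604],
       [  0.        , 403.66007416, 193.20934136],
       [  0.        ,   0.        ,   1.        ]]), 'rvec': array([ 2.15977599, -0.52496893,  0.27549374]), 'tvec': array([-0.40120985,  0.31582703,  0.52633506])}
[ 0.24290603 -0.3915117   0.57049092]
```

View pics/top0.png

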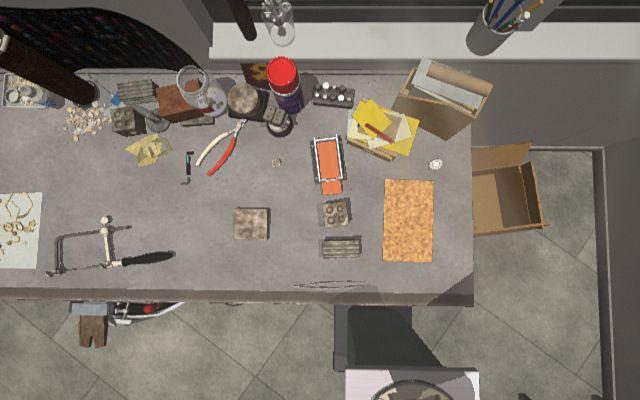

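View pics/scene0.png

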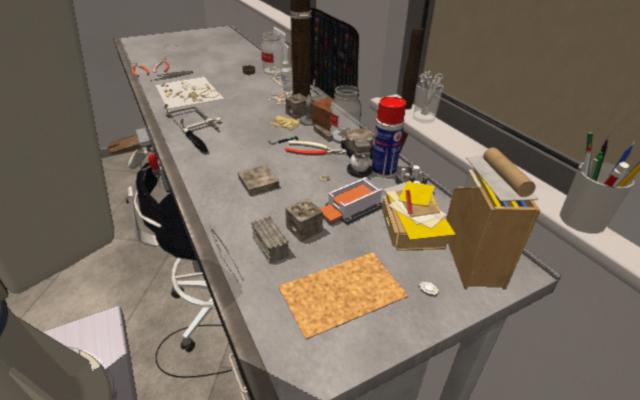

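The top view shows the magazine at (329,160) with its mouth down, the doming block at (334,212), the swage block at (341,247), the bench block at (251,223) and the mat at (408,220). I'll enlarge it to read the corners.

Run:
```python
import cv2
a=cv2.imread('pics/top0.png')
cv2.imwrite('pics/c1.png',cv2.resize(a[130:265,305:365],None,fx=4.4,fy=4.4,interpolation=cv2.INTER_CUBIC))
cv2.imwrite('pics/c2.png',cv2.resize(a[170:270,225:440],None,fx=3.6,fy=3.6,interpolation=cv2.INTER_CUBIC))
b=cv2.imread('pics/scene0.png')
cv2.imwrite('pics/c3.png',cv2.resize(b[170:270,230:390],None,fx=5,fy=5,interpolation=cv2.INTER_CUBIC))
```

```text
(no output)
```

View pics/c1.png

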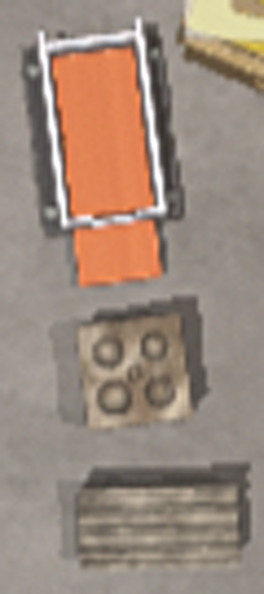

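View pics/c2.png

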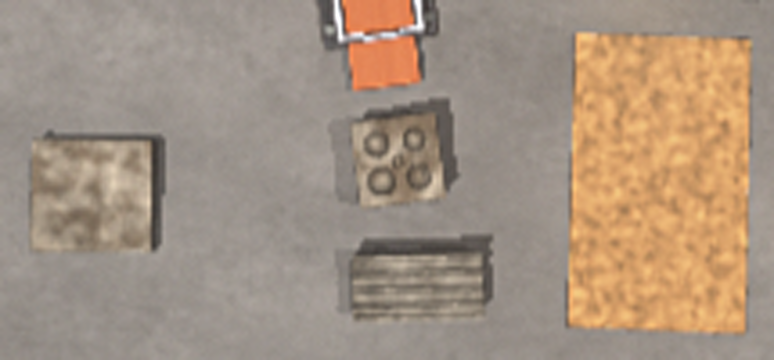

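The enlarged crops show the top-face corners clearly; I'll read them off and cast rays.

```bash
cat > h.py <<'E'
from workcell import bot
import cv2,numpy as np
def ray(n,px,z):
    c=bot.get_calibration(n);R=cv2.Rodrigues(np.array(c['rvec']))[0];C=-R.T@np.ravel(c['tvec'])
    p=cv2.undistortPoints(np.array(px,float).reshape(-1,1,2),c['camera_matrix'],None).reshape(-1,2)
    d=np.c_[p,np.ones(len(p))]@R
    return C+d*((z-C[2])/d[:,2])[:,None]
def quad(name,n,px,s,off,z):
    P=ray(n,(np.array(px)+.5)/s-.5+np.array(off),z)[:,:2]
    L=[np.round(np.linalg.norm(P[i]-P[i-3])*1e3,1) for i in range(4)]
    # order: far-left, far-right, near-right, near-left
    a=np.unwrap([np.arctan2(*(v[::-1])) for v in (P[0]-P[3],P[1]-P[2])])
    l=np.unwrap([np.arctan2(*(v[::-1]))-np.pi/2 for v in (P[0]-P[1],P[3]-P[2])])
    print(name,P.mean(0).round(4),'sides',L,'ang x',np.degrees(a).round(1),'ang y',np.degrees(l).round(1)); return P
def tool(target_xy,z,yaw):
    "shift along the tool's axes to a world target; yaw of tool y axis"
    from scipy.spatial.transform import Rotation as Ro
    o=bot.get_obs();q=np.array(o['eef_rot']);R=Ro.from_quat(np.r_[q[1:],q[0]])
    y=R.as_matrix()[:,1]; cur=np.degrees(np.arctan2(y[1],y[0]))
    d=(yaw-cur+90)%180-90
    # pointing down: turn about world z
    T=Ro.from_euler('z',cur+d,degrees=True).as_matrix()@np.array([[0,1,0],[1,0,0],[0,0,-1.]])
    rv=(R.inv()*Ro.from_matrix(T)).as_rotvec()
    print('t',o['time'],'pos',np.round(o['position'],4),'cur yaw',cur.round(1),'shift',(R.inv().apply(np.r_[target_xy,z]-o['position'])).round(4),'rotvec',rv.round(4),'q6',np.round(o['joint_positions'][5],2))
E
python3 - <<'E'
from h import *
o=(305,130)
B=quad('top','top',[(51,53),(138,40),(162,208),(67,215)],4.4,o,.034)
quad('dom','top',[(79,322),(184,313),(193,416),(88,427)],4.4,o,.056)
quad('swage','top',[(79,488),(241,487),(239,566),(82,567)],4.4,o,.042)
F=ray('top',(np.array([(76,285),(163,276)])+.5)/4.4-.5+np.array(o),.018);print('front',F)
print('wall fr/back',ray('top',(np.array([(41,45),(139,32),(164,217),(65,226)])+.5)/4.4-.5+np.array(o),.046))
o=(225,170)
quad('bench','top',[(32,140),(153,140),(154,249),(30,249)],3.6,o,.020)
quad('mat','top',[(575,33),(750,40),(747,332),(568,325)],3.6,o,.003)
E
```

```text
top [0.6511 0.2044] sides [np.float64(48.2), np.float64(93.6), np.float64(51.8), np.float64(89.9)] ang x [6.3 8.5] ang y [9.  4.7]
dom [0.5191 0.1864] sides [np.float64(55.5), np.float64(54.3), np.float64(55.4), np.float64(55.4)] ang x [5.5 5.3] ang y [5.5 6.6]
swage [0.4361 0.1727] sides [np.float64(86.1), np.float64(41.6), np.float64(83.1), np.float64(41.7)] ang x [ 2.8 -1.3] ang y [1.  1.1]
front [[0.5666737  0.21939979 0.018     ]
 [0.57209562 0.17142944 0.018     ]]
wall fr/back [[0.69430883 0.2390932  0.046     ]
 [0.7017667  0.18618102 0.046     ]
 [0.60120132 0.17196934 0.046     ]
 [0.5959045  0.22496766 0.046     ]]
bench [0.4939 0.3919] sides [np.float64(81.9), np.float64(73.0), np.float64(83.4), np.float64(73.2)] ang x [0.6 1.8] ang y [0.6 0.7]
mat [0.507  0.0084] sides [np.float64(119.5), np.float64(198.0), np.float64(120.2), np.float64(198.7)] ang x [-1.4 -1.2] ang y [-1.8 -1.5]
```

View pics/c3.png

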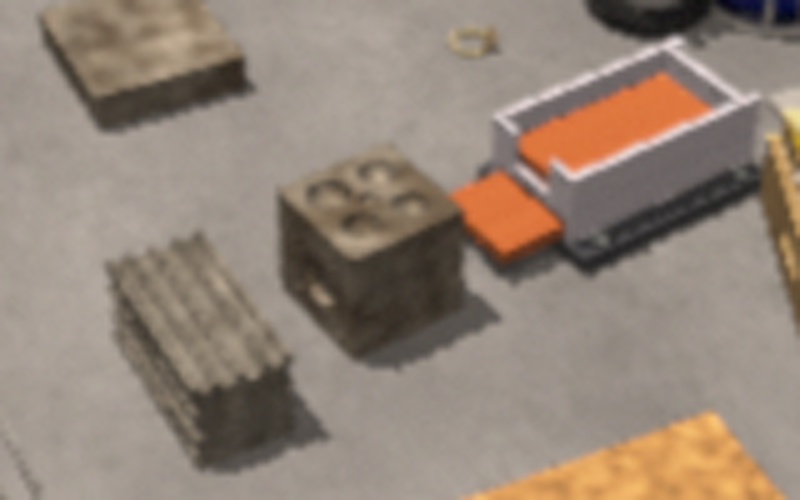

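The scene crop confirms the layout: doming block nearest the mouth, swage block behind it, about 35 mm apart, with clear sides. The measured sizes agree with the given ones to about 2 mm. First I'll go above the doming block and grip it across its sides.

```bash
python3 -c "
from h import *
print(bot.tips_ahead)
tool([.519,.1864],.25,95.5)"
```

```text
0.019
t 0.1 pos [ 0.2494 -0.5726  0.2497] cur yaw -66.5 shift [ 5.502e-01 -5.883e-01  4.000e-04] rotvec [-1.200e-03  2.000e-04  3.148e-01] q6 -0.0
```
Yaw turn sign: cur -66.5, target -84.5, rot +.315 tool z. OK.

The manual's scale: shifts go in units of 5 mm. Converting my numbers, -0.588 m is -117.6, 0.55 m is 110.

```bash
echo '[55, -58.8, 0, 0, 0, 0.157, 110, -117.6, 0, 0, 0, 0.315, 110, -117.6, 0, 0, 0, 0.315, 110, -117.6, 0, 0, 0, 0.315, 110, -117.6, 0, 0, 0, 0.315, 110, -117.6, 0, 0, 0, 0.315, 110, -117.6, 0, 0, 0, 0.315, 110, -117.6, 0, 0, 0, 0.315, 110, -117.6, 0, 0, 0, 0.315, 110, -117.6, 0, 0, 0, 0.315]' | python3 inch.py 0.085 60; python3 -c "
from h import *
tool([.519,.1864],.25,95.5)"
```

```text
time: 1.1
position: [0.417, -0.0999, 0.2504]
eef_rot: [0.0, 0.999, 0.048, 0.0]
force: [1.5, -0.4, -0.2]
gripper_width: 0.0851
grasp_force: 0.0
t 1.1 pos [ 0.417  -0.0999  0.2504] cur yaw -84.5 shift [ 0.1288 -0.2752  0.0004] rotvec [ 0.0001 -0.0003 -0.0004] q6 1.24
```

In the tool's units: 0.1 m is 20, -0.275 m is -55.

```bash
echo '[25.8, -55, 0, 0, 0, 0, 25.8, -55, 0, 0, 0, 0, 25.8, -55, 0, 0, 0, 0, 25.8, -55, 0, 0, 0, 0, 25.8, -55, 0, 0, 0, 0, 25.8, -55, 0, 0, 0, 0, 25.8, -55, 10, 0, 0, 0, 25.8, -55, 20, 0, 0, 0, 25.8, -55, 26, 0, 0, 0, 25.8, -55, 26, 0, 0, 0]' | python3 inch.py; python3 -c "
from h import *
cv2.imwrite('pics/t1.png',bot.get_image('top')[170:270,280:400])
tool([.519,.1864],.032,95.5)"
```

```text
time: 2.1
position: [0.5158, 0.1833, 0.116]
eef_rot: [0.001, 0.999, 0.048, -0.004]
force: [-0.3, -0.1, 0.2]
gripper_width: 0.0849
grasp_force: 0.0
t 2.15 pos [0.5176 0.1838 0.1187] cur yaw -84.5 shift [ 0.0021 -0.0025  0.0867] rotvec [ 0.0011  0.0045 -0.0001] q6 1.81
```

```bash
echo '[0.4, -0.4, 6, 0, 0, 0, 0.4, -0.4, 12, 0, 0, 0, 0.4, -0.4, 16, 0, 0, 0, 0.4, -0.4, 17.2, 0, 0, 0, 0.4, -0.4, 17.2, 0, 0, 0, 0.4, -0.4, 17.2, 0, 0, 0]' | python3 inch.py && python3 -c "
from h import *
tool([.519,.1864],.032,95.5)"; echo '[0, 0, 0, 0, 0, 0, 0, 0, 0, 0, 0, 0, 0, 0, 0, 0, 0, 0, 0, 0, 0, 0, 0, 0, 0, 0, 0, 0, 0, 0]' | python3 inch.py 0.04 70; python3 -c "
from h import *
tool([.519,.1864],.032,95.5)"
```

```text
time: 2.75
position: [0.5221, 0.1868, 0.0361]
eef_rot: [-0.0, 0.999, 0.048, 0.001]
force: [-1.1, 0.3, 0.4]
gripper_width: 0.0851
grasp_force: 0.0
t 2.75 pos [0.5221 0.1868 0.0361] cur yaw -84.5 shift [-0.0032  0.0001  0.0041] rotvec [-0.0006 -0.0025 -0.0004] q6 1.82
time: 3.25
position: [0.5216, 0.1869, 0.0358]
eef_rot: [-0.0, 0.999, 0.048, 0.001]
force: [-2.2, -0.1, 11.5]
gripper_width: 0.0553
grasp_force: 72.9
t 3.25 pos [0.5216 0.1869 0.0358] cur yaw -84.5 shift [-0.0027  0.0002  0.0038] rotvec [-0.0006 -0.0019 -0.0001] q6 1.82
```

In the tool's units: -0.06 m is -12, -0.04 m is -8.

```bash
echo '[0, 0, -3, 0, 0, 0, 0, 0, -8, 0, 0, 0, 0, 0, -12, 0, 0, 0, 0, 0, -12, 0, 0, 0, 0, 0, -12, 0, 0, 0]' | python3 inch.py ; python3 -c "
from h import *
tool([.5676,.0085],.042,95.5)"
```

```text
time: 3.75
position: [0.5205, 0.1863, 0.0943]
eef_rot: [-0.0, 0.999, 0.048, 0.0]
force: [-0.1, 0.0, -8.9]
gripper_width: 0.0556
grasp_force: 77.7
t 3.75 pos [0.5205 0.1863 0.0943] cur yaw -84.5 shift [0.0299 0.1815 0.0523] rotvec [-0.     -0.0001 -0.0002] q6 1.82
```

In the tool's units: 0.181 m is 36.2, 0.175 m is 35.

```bash
echo '[1, 6, 0, 0, 0, 0, 2.4, 14, 0, 0, 0, 0, 4, 22, 0, 0, 0, 0, 5, 30, 0, 0, 0, 0, 6, 35, 0, 0, 0, 0, 6, 36.2, 0, 0, 0, 0, 6, 36.2, 4, 0, 0, 0, 6, 36.2, 8, 0, 0, 0, 6, 36.2, 9.6, 0, 0, 0, 6, 36.2, 10.2, 0, 0, 0]' | python3 inch.py ; echo '[0, 0, 0, 0, 0, 0, 0, 0, 0, 0, 0, 0, 0, 0, 0.4, 0, 0, 0, 0, 0, 0.8, 0, 0, 0, 0, 0, 0.8, 0, 0, 0]' | python3 inch.py; python3 -c "
from h import *
tool([.5676,.0085],.0388,95.5)"
```

```text
time: 4.75
position: [0.5665, 0.0095, 0.0416]
eef_rot: [-0.0, 0.999, 0.048, -0.002]
force: [0.1, -0.1, -7.6]
gripper_width: 0.0556
grasp_force: 77.9
time: 5.25
position: [0.568, 0.0091, 0.0394]
eef_rot: [0.0, 0.999, 0.048, 0.0]
force: [0.5, -0.5, -8.4]
gripper_width: 0.0552
grasp_force: 78.1
t 5.25 pos [0.568  0.0091 0.0394] cur yaw -84.5 shift [-0.0004  0.0006  0.0006] rotvec [ 0.     -0.0001 -0.0001] q6 1.49
```

```bash
echo '[0, 0, 0.2, 0, 0, 0, 0, 0, 0.2, 0, 0, 0, 0, 0, 0.4, 0, 0, 0, 0, 0, 0.4, 0, 0, 0]' | python3 inch.py; echo '[0, 0, 0, 0, 0, 0, 0, 0, 0, 0, 0, 0, 0, 0, 0, 0, 0, 0, 0, 0, 0, 0, 0, 0, 0, 0, -6, 0, 0, 0, 0, 0, -14, 0, 0, 0, 0, 0, -20, 0, 0, 0, 0, 0, -20, 0, 0, 0, 0, 0, -20, 0, 0, 0]' | python3 inch.py 0.085; python3 -c "
from h import *
tool([.4361,.1727],.032,1)"
```

```text
time: 5.65
position: [0.5681, 0.0091, 0.0389]
eef_rot: [-0.0, 0.999, 0.048, 0.0]
force: [-7.8, -0.4, 15.6]
gripper_width: 0.0553
grasp_force: 80.8
time: 6.55
position: [0.5684, 0.0091, 0.1378]
eef_rot: [0.0, 0.999, 0.048, 0.001]
force: [0.0, 0.0, 0.3]
gripper_width: 0.0849
grasp_force: 0.0
t 6.55 pos [0.5684 0.0091 0.1378] cur yaw -84.5 shift [-0.1162 -0.1755  0.1056] rotvec [ 1.3000e-03 -1.1000e-03 -1.4925e+00] q6 1.49
```

In the tool's units: -0.15 m is -30, -0.175 m is -35.

```bash
echo '[-4, -6, 0, 0, 0, -0.15, -8, -12, 0, 0, 0, -0.3, -12, -18, 0, 0, 0, -0.45, -16, -24, 0, 0, 0, -0.6, -20, -30, 0, 0, 0, -0.75, -23.2, -35, 0, 0, 0, -0.9, -23.2, -35, 0, 0, 0, -1.05, -23.2, -35, 0, 0, 0, -1.2, -23.2, -35, 0, 0, 0, -1.35, -23.2, -35, 0, 0, 0, -1.492]' | python3 inch.py;echo '[0, 0, 0, 0, 0, 0, 0, 0, 0, 0, 0, 0, 0, 0, 0, 0, 0, 0]' | python3 inch.py; python3 -c "
from h import *
tool([.4361,.1727],.028,1)"
```

```text
time: 7.55
position: [0.4347, 0.172, 0.1358]
eef_rot: [-0.001, 0.699, 0.715, -0.001]
force: [-0.7, 0.9, -0.1]
gripper_width: 0.0848
grasp_force: 0.0
time: 7.85
position: [0.4355, 0.1721, 0.1367]
eef_rot: [-0.0, 0.702, 0.712, -0.0]
force: [0.9, 0.6, -0.6]
gripper_width: 0.0848
grasp_force: 0.0
t 7.85 pos [0.4355 0.1721 0.1367] cur yaw 0.8 shift [0.0006 0.0008 0.1087] rotvec [-0.001   0.0004 -0.0038] q6 0.36
```

In the tool's units: 0.108 m is 21.6, 0.104 m is 20.8.

```bash
echo '[0, 0.2, 6, 0, 0, 0, 0, 0.2, 12, 0, 0, 0, 0, 0.2, 18, 0, 0, 0, 0, 0.2, 20.8, 0, 0, 0, 0, 0.2, 21.6, 0, 0, 0, 0, 0.2, 21.6, 0, 0, 0, 0, 0.2, 21.6, 0, 0, 0]' | python3 inch.py;echo '[0, 0, 0, 0, 0, 0, 0, 0, 0, 0, 0, 0, 0, 0, 0, 0, 0, 0, 0, 0, 0, 0, 0, 0, 0, 0, 0, 0, 0, 0, 0, 0, 0, 0, 0, 0]' | python3 inch.py 0.03 70; python3 -c "
from h import *
tool([.4361,.1727],.028,1)"
```

```text
time: 8.55
position: [0.4373, 0.1724, 0.03]
eef_rot: [0.0, 0.701, 0.713, 0.0]
force: [-0.2, -0.3, -0.8]
gripper_width: 0.0848
grasp_force: 0.0
time: 9.15
position: [0.4361, 0.1722, 0.0299]
eef_rot: [-0.0, 0.701, 0.713, -0.0]
force: [-4.1, -0.4, 11.0]
gripper_width: 0.0411
grasp_force: 70.8
t 9.15 pos [0.4361 0.1722 0.0299] cur yaw 1.0 shift [ 0.0005 -0.      0.0019] rotvec [-0.0011  0.0002 -0.0004] q6 0.36
```

In the tool's units: -0.06 m is -12, -0.04 m is -8.

```bash
echo '[0, 0, -3, 0, 0, 0, 0, 0, -8, 0, 0, 0, 0, 0, -12, 0, 0, 0, 0, 0, -12, 0, 0, 0, 0, 0, -12, 0, 0, 0]' | python3 inch.py ; python3 -c "
from h import *
tool([.452,.008],.036,1)"
```

```text
time: 9.65
position: [0.4363, 0.1721, 0.0888]
eef_rot: [-0.0, 0.701, 0.713, -0.0]
force: [0.3, -0.4, -9.8]
gripper_width: 0.0409
grasp_force: 75.2
t 9.65 pos [0.4363 0.1721 0.0888] cur yaw 1.0 shift [-0.1643  0.0129  0.0528] rotvec [-0.0002  0.0001 -0.0005] q6 0.36
```

```bash
echo '[-6, 0.6, 0, 0, 0, 0, -14, 1.2, 0, 0, 0, 0, -22, 1.8, 0, 0, 0, 0, -28, 2.2, 0, 0, 0, 0, -32, 2.6, 0, 0, 0, 0, -32.8, 2.6, 0, 0, 0, 0, -32.8, 2.6, 4, 0, 0, 0, -32.8, 2.6, 8, 0, 0, 0, -32.8, 2.6, 10, 0, 0, 0, -32.8, 2.6, 10.4, 0, 0, 0]' | python3 inch.py ; echo '[0, 0, 0, 0, 0, 0, 0, 0, 0.4, 0, 0, 0, 0, 0, 0.6, 0, 0, 0, 0, 0, 0.7, 0, 0, 0, 0, 0, 0.8, 0, 0, 0, 0, 0, 0.9, 0, 0, 0, 0, 0, 0.9, 0, 0, 0]' | python3 inch.py; python3 -c "
from h import *
tool([.452,.008],.0329,1)"
```

```text
time: 10.65
position: [0.451, 0.0089, 0.0356]
eef_rot: [-0.001, 0.701, 0.713, -0.001]
force: [-1.0, -0.1, -9.3]
gripper_width: 0.0408
grasp_force: 74.7
time: 11.35
position: [0.4527, 0.0085, 0.033]
eef_rot: [0.0, 0.701, 0.713, 0.0]
force: [-0.0, 0.1, -4.4]
gripper_width: 0.0411
grasp_force: 75.2
t 11.35 pos [0.4527 0.0085 0.033 ] cur yaw 1.0 shift [-0.0005 -0.0008  0.0001] rotvec [ 0.0004 -0.     -0.0004] q6 -0.0
```

In the tool's units: -0.1 m is -20, -0.07 m is -14.

```bash
echo '[0, 0, 0, 0, 0, 0, 0, 0, 0, 0, 0, 0, 0, 0, 0, 0, 0, 0, 0, 0, 0, 0, 0, 0, 0, 0, -6, 0, 0, 0, 0, 0, -14, 0, 0, 0, 0, 0, -20, 0, 0, 0, -10, -10, -20, 0, 0, 0.15, -20, -20, -20, 0, 0, 0.15, -20, -20, -20, 0, 0, 0.15]' | python3 inch.py 0.085; python3 -c "
from h import *
tool([.452,.008],.0329,1)
a=bot.get_image('top');cv2.imwrite('pics/t2.png',cv2.resize(a[120:270,225:440],None,fx=3.6,fy=3.6,interpolation=cv2.INTER_CUBIC))"
```

```text
time: 12.35
position: [0.3527, -0.094, 0.133]
eef_rot: [0.0, 0.752, 0.659, 0.0]
force: [-0.0, -0.3, -0.6]
gripper_width: 0.0851
grasp_force: 0.0
t 12.35 pos [ 0.3527 -0.094   0.133 ] cur yaw -7.6 shift [0.1142 0.085  0.1002] rotvec [ 0.0004  0.0003 -0.1495] q6 -0.13
```

View pics/t2.png

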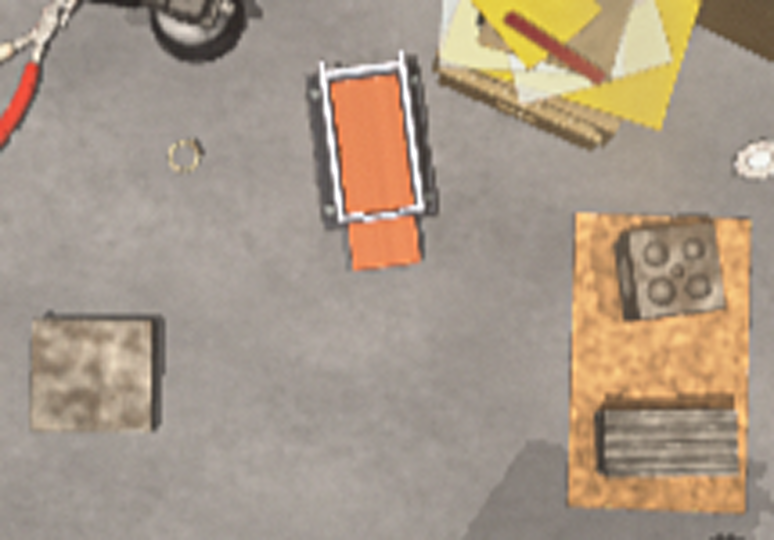

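The view shows the doming block (675,268) and the swage block (668,440) both standing well inside the mat, with the blank untouched at (385,245). Next is the blank.

```bash
python3 -c "
from h import *
tool([.583,.1965],.133,98)"
```

```text
t 12.4 pos [ 0.3481 -0.096   0.1323] cur yaw -7.6 shift [ 0.321   0.1943 -0.0018] rotvec [-0.0027  0.0035  1.2989] q6 -0.14
```

```bash
echo '[7, 4, 0, 0, 0, 0.15, 14, 8.4, 0, 0, 0, 0.3, 21, 12.8, 0, 0, 0, 0.45, 28, 17, 0, 0, 0, 0.6, 35, 21.2, 0, 0, 0, 0.75, 42, 25.4, 0, 0, 0, 0.9, 49, 29.6, 0, 0, 0, 1.05, 56, 34, 0, 0, 0, 1.2, 64.2, 38.8, 0, 0, 0, 1.3, 64.2, 38.8, 0, 0, 0, 1.3]' | python3 inch.py; echo '[0, 0, 4, 0, 0, 0, 0, 0, 8, 0, 0, 0, 0, 0, 8, 0, 0, 0, 0, 0, 8, 0, 0, 0]' | python3 inch.py; python3 -c "
from h import *
tool([.583,.1965],.026,98)
cv2.imwrite('pics/s3.png',cv2.resize(bot.get_image('scene')[130:280,260:420],None,fx=5,fy=4,interpolation=cv2.INTER_CUBIC))"
```

```text
time: 13.4
position: [0.5929, 0.2037, 0.1331]
eef_rot: [-0.001, 0.998, 0.067, 0.002]
force: [0.9, -0.5, -0.3]
gripper_width: 0.085
grasp_force: 0.0
time: 13.8
position: [0.5888, 0.199, 0.0928]
eef_rot: [0.0, 0.998, 0.069, -0.0]
force: [-0.0, -0.3, 0.2]
gripper_width: 0.085
grasp_force: 0.0
t 13.8 pos [0.5888 0.199  0.0928] cur yaw -82.1 shift [-0.006   0.0016  0.0668] rotvec [ 0.0002  0.001  -0.0016] q6 1.76
```

In the tool's units: 0.067 m is 13.4, 0.063 m is 12.6.

```bash
echo '[-1.2, 0.3, 4, 0, 0, 0, -1.2, 0.3, 8, 0, 0, 0, -1.2, 0.3, 11, 0, 0, 0, -1.2, 0.3, 12.6, 0, 0, 0, -1.2, 0.3, 13.4, 0, 0, 0, -1.2, 0.3, 13.4, 0, 0, 0, -1.2, 0.3, 13.4, 0, 0, 0]' | python3 inch.py 0.062;  python3 -c "
from h import *
tool([.583,.1965],.026,98)
cv2.imwrite('pics/s3.png',cv2.resize(bot.get_image('scene')[150:270,260:420],None,fx=5,fy=5,interpolation=cv2.INTER_CUBIC))"
```

```text
time: 14.55
position: [0.5839, 0.1971, 0.0264]
eef_rot: [-0.0, 0.998, 0.069, 0.0]
force: [-1.0, 0.4, -0.5]
gripper_width: 0.0622
grasp_force: 0.0
t 14.55 pos [0.5839 0.1971 0.0264] cur yaw -82.1 shift [-0.001   0.0005  0.0004] rotvec [-0.0002 -0.0009 -0.0018] q6 1.76
```

View pics/s3.png

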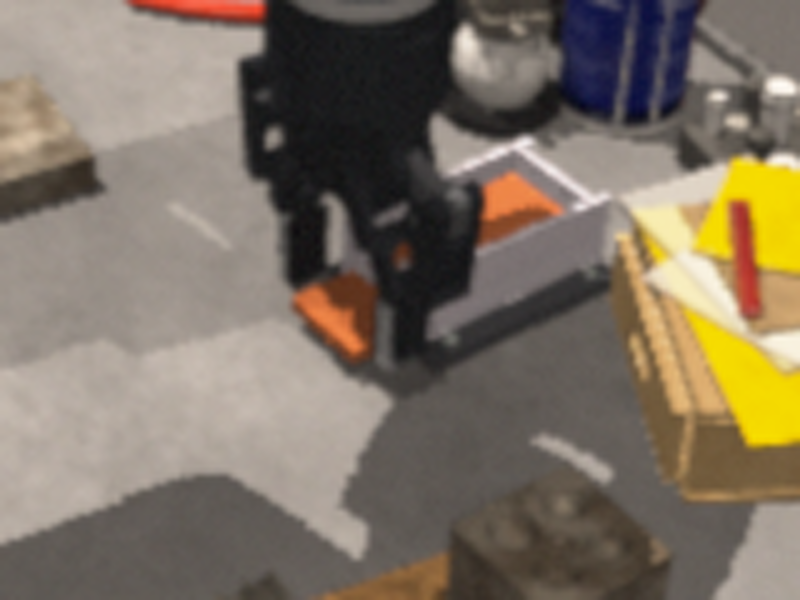

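The view shows the fingers straddling the blank's free end, the near one at (410,300) reaching below its edge. I'll close and draw.

In the tool's units: -0.085 m is -17, -0.08 m is -16.

```bash
echo '[0, 0, 0, 0, 0, 0, 0, 0, 0, 0, 0, 0, 0, 0, 0, 0, 0, 0, 0, 0, 0, 0, 0, 0, 0, 0, 0, 0, 0, 0]' | python3 inch.py 0.03 90;  echo '[-0.8, 0, 0, 0, 0, 0, -2.4, 0, 0, 0, 0, 0, -4.4, 0, 0, 0, 0, 0, -6.8, 0, 0, 0, 0, 0, -9.2, 0, 0, 0, 0, 0, -11.6, 0, 0, 0, 0, 0, -14, 0, 0, 0, 0, 0, -16, 0, 0, 0, 0, 0, -17, 0, 0, 0, 0, 0, -17, 0, 0, 0, 0, 0]' | python3 inch.py; python3 -c "
from h import *
cv2.imwrite('pics/s4.png',cv2.resize(bot.get_image('scene')[150:270,240:400],None,fx=5,fy=5,interpolation=cv2.INTER_CUBIC))
tool([.4939,.3919],.06,90.7)"
```

```text
time: 15.1
position: [0.5838, 0.197, 0.0271]
eef_rot: [-0.0, 0.998, 0.069, 0.0]
force: [-3.5, -1.4, 10.3]
gripper_width: 0.0434
grasp_force: 90.0
time: 16.1
position: [0.4981, 0.185, 0.0256]
eef_rot: [0.0, 0.998, 0.069, -0.001]
force: [0.5, 0.7, -0.3]
gripper_width: 0.043
grasp_force: 91.7
t 16.15 pos [0.4989 0.1852 0.0258] cur yaw -82.1 shift [ 0.0234 -0.2054 -0.0343] rotvec [0.     0.0002 0.1257] q6 1.79
```

View pics/s4.png

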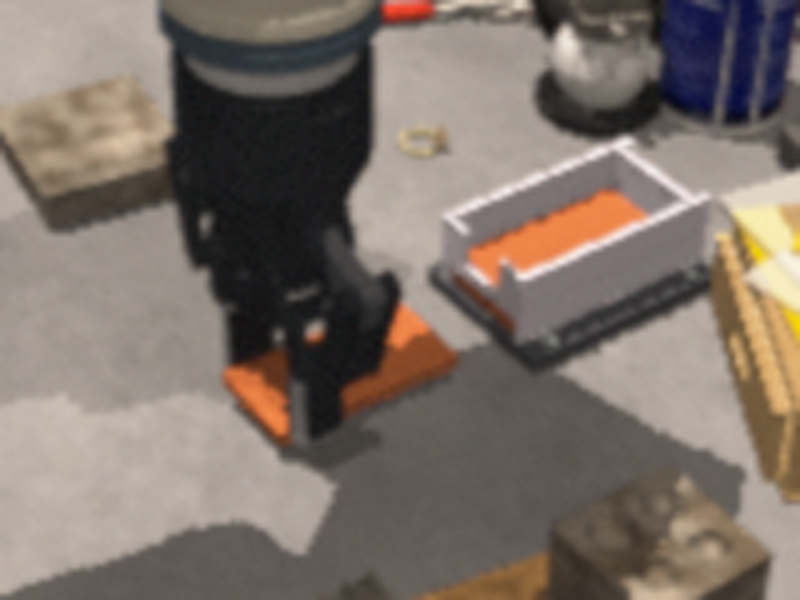

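The blank is out and held level at about (340,380), and the other two have sunk in the magazine. Next I'll lift it and carry it over the bench block.

```bash
python3 -c "
from h import *
tool([.4629,.3915],.065,90.7)"; echo '[0, 0, -4, 0, 0, 0, 0, 0, -8, 0, 0, 0, 0, -6, -8, 0, 0, 0.03, 0, -12, -8, 0, 0, 0.06, -0.2, -18, -8, 0, 0, 0.09, -0.6, -24, -8, 0, 0, 0.12, -1, -30, -8, 0, 0, 0.126, -1.4, -36, -8, 0, 0, 0.126, -1.4, -40, -8, 0, 0, 0.126, -1.4, -40, -8, 0, 0, 0.126]' | python3 inch.py;  python3 -c "
from h import *
tool([.4629,.3915],.038,90.7)"
```

```text
t 16.15 pos [0.4989 0.1852 0.0258] cur yaw -82.1 shift [-0.0074 -0.2092 -0.0393] rotvec [0.     0.0002 0.1257] q6 1.79
time: 17.15
position: [0.4651, 0.385, 0.0659]
eef_rot: [-0.001, 1.0, 0.007, 0.001]
force: [0.1, -0.2, -2.2]
gripper_width: 0.043
grasp_force: 92.0
t 17.15 pos [0.4651 0.385  0.0659] cur yaw -89.2 shift [-0.0021 -0.0065  0.0279] rotvec [-0.0013 -0.0012  0.0018] q6 2.25
```

In the tool's units: -0.0075 m is -1.5, -0.002 m is -0.4.

```bash
echo '[-0.4, -1.5, 0, 0, 0, 0, -0.4, -1.5, 0, 0, 0, 0, -0.4, -1.5, 0, 0, 0, 0]' | python3 inch.py;  python3 -c "
from h import *
tool([.4629,.3915],.038,90.7)
a=bot.get_image('top');cv2.imwrite('pics/t5.png',cv2.resize(a[180:270,210:300],None,fx=6,fy=6,interpolation=cv2.INTER_CUBIC))"
```

```text
time: 17.45
position: [0.4629, 0.3892, 0.0657]
eef_rot: [0.0, 1.0, 0.006, -0.0]
force: [-0.2, -0.4, -2.1]
gripper_width: 0.043
grasp_force: 92.0
t 17.45 pos [0.4629 0.3892 0.0657] cur yaw -89.4 shift [ 0.0001 -0.0024  0.0277] rotvec [ 0.0004  0.0002 -0.001 ] q6 2.26
```

View pics/t5.png

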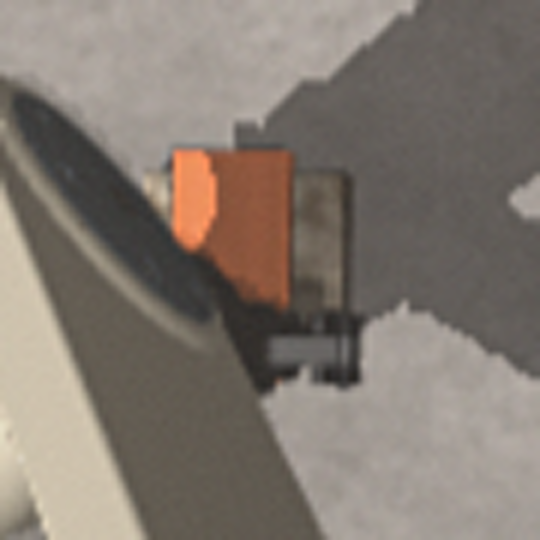

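The picture shows the blank over the slab, back edge from (173,152) to (292,152). I'll check that against its target and lower it.

```bash
python3 -c "
from h import *
P=ray('top',(np.array([(173,151),(292,151)])+.5)/6-.5+np.array((210,180)),.0566);print(P,P.mean(0)-[.045,.0006,0])"; echo '[0, -0.48, 2, 0, 0, 0, 0, -0.48, 3.6, 0, 0, 0, 0, -0.48, 4.4, 0, 0, 0, 0, -0.48, 4.8, 0, 0, 0, 0, -0.48, 4.8, 0, 0, 0, 0, -0.48, 4.8, 0, 0, 0]' | python3 inch.py;  python3 -c "
from h import *
tool([.4629,.3915],.038,90.7)"
```

```text
[[0.53729163 0.4125694  0.0566    ]
 [0.53773811 0.36622785 0.0566    ]] [0.49251487 0.38879863 0.0566    ]
time: 18.1
position: [0.4628, 0.3923, 0.0418]
eef_rot: [-0.0, 1.0, 0.006, 0.0]
force: [1.3, 0.4, -0.8]
gripper_width: 0.0431
grasp_force: 92.0
t 18.1 pos [0.4628 0.3923 0.0418] cur yaw -89.3 shift [0.0001 0.0008 0.0038] rotvec [-0.0001 -0.0001 -0.0004] q6 2.26
```

```bash
echo '[0.2, 0, 0.2, 0, 0, 0, 0.2, 0, 0.4, 0, 0, 0, 0.2, 0, 0.6, 0, 0, 0, 0.2, 0, 0.6, 0, 0, 0]' | python3 inch.py;echo '[0, 0, 0.1, 0, 0, 0, 0, 0, 0.2, 0, 0, 0, 0, 0, 0.2, 0, 0, 0]' | python3 inch.py; echo '[0, 0, 0.1, 0, 0, 0, 0, 0, 0.2, 0, 0, 0, 0, 0, 0.2, 0, 0, 0]' | python3 inch.py
```

```text
time: 18.5
position: [0.4636, 0.3922, 0.0387]
eef_rot: [0.0, 1.0, 0.006, -0.0]
force: [-0.2, 0.1, -0.7]
gripper_width: 0.0434
grasp_force: 92.0
time: 18.8
position: [0.4637, 0.3923, 0.0379]
eef_rot: [-0.0, 1.0, 0.006, 0.0]
force: [-0.5, -0.1, 0.9]
gripper_width: 0.0431
grasp_force: 93.3
time: 19.1
position: [0.4637, 0.3924, 0.0379]
eef_rot: [-0.0, 1.0, 0.006, 0.0]
force: [-2.6, -2.8, 11.6]
gripper_width: 0.043
grasp_force: 99.3
```

In the tool's units: 0.14 m is 28, -0.11 m is -22.

```bash
echo '[0, 0, 0, 0, 0, 0, 0, 0, 0, 0, 0, 0, 0, 0, 0, 0, 0, 0, 0, 0, -2, 0, 0, 0, 0, 0, -8, 0, 0, 0, 0, 0, -16, 0, 0, 0, 0, 10, -22, 0, 0, 0, 0, 20, -22, 0, 0, 0, 0, 28, -22, 0, 0, 0, 0, 28, -22, 0, 0, 0]' | python3 inch.py 0.065;  python3 -c "
from h import *
a=bot.get_image('top');cv2.imwrite('pics/t6.png',cv2.resize(a[140:270,210:440],None,fx=3.4,fy=3.4,interpolation=cv2.INTER_CUBIC))
tool([.4527,.0085],.14,1)"
```

```text
time: 20.1
position: [0.4645, 0.2478, 0.1475]
eef_rot: [0.001, 1.0, 0.004, -0.0]
force: [-0.6, 0.3, 0.3]
gripper_width: 0.0652
grasp_force: 0.0
t 20.15 pos [0.4653 0.2501 0.1477] cur yaw -89.5 shift [-0.0147  0.2415  0.0077] rotvec [-2.0000e-04 -3.0000e-04  1.5619e+00] q6 2.05
```

View pics/t6.png

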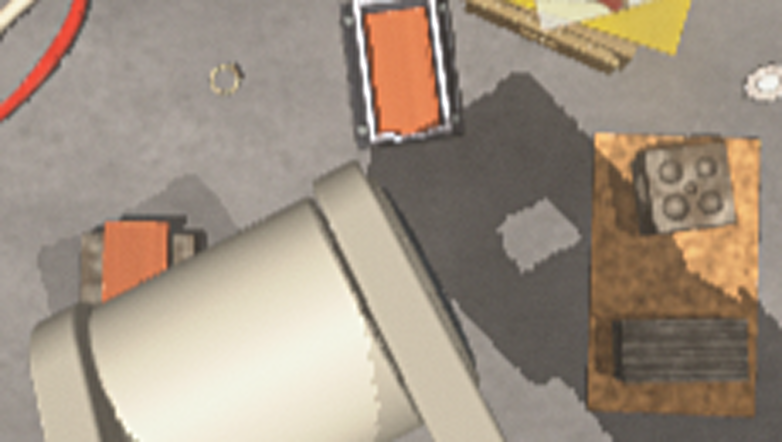

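The blank lies on the slab (135,260). I'll fetch the swage block next, turning the negative way to stay within the last joint's range.

In the tool's units: 0.24 m is 48, 0.22 m is 44.

```bash
echo '[0, 5, 0, 0, 0, -0.15, -0.4, 10, 0, 0, 0, -0.3, -0.8, 15, 0, 0, 0, -0.45, -1.2, 20, 0, 0, 0, -0.6, -1.6, 25, 0, 0, 0, -0.75, -2, 30, 0, 0, 0, -0.9, -2.4, 35, 0, 0, 0, -1.05, -2.8, 40, 0, 0, 0, -1.2, -3, 44, 0, 0, 0, -1.35, -3, 48, 0, 0, 0, -1.5]' | python3 inch.py 0.075;  echo '[0, 0, 0, 0, 0, -0.08, 0, 0, 0, 0, 0, -0.08, 0, 0, 0, 0, 0, -0.08]' | python3 inch.py; python3 -c "
from h import *
tool([.4527,.0085],.0329,1)"
```

```text
time: 21.15
position: [0.4539, 0.0121, 0.1472]
eef_rot: [0.0, 0.725, 0.688, 0.0]
force: [1.6, -0.3, 0.5]
gripper_width: 0.0749
grasp_force: 0.0
time: 21.45
position: [0.4537, 0.0128, 0.147]
eef_rot: [0.0, 0.7, 0.714, 0.0]
force: [-0.7, 0.3, 0.2]
gripper_width: 0.075
grasp_force: 0.0
t 21.45 pos [0.4537 0.0128 0.147 ] cur yaw 1.1 shift [-0.0043 -0.0012  0.1141] rotvec [ 0.0006 -0.0002  0.0015] q6 0.01
```

In the tool's units: 0.114 m is 22.8, 0.108 m is 21.6.

```bash
echo '[-0.86, -0.2, 6, 0, 0, 0, -0.86, -0.2, 12, 0, 0, 0, -0.86, -0.2, 18, 0, 0, 0, -0.86, -0.2, 21.6, 0, 0, 0, -0.86, -0.2, 22.8, 0, 0, 0, -0.86, -0.2, 22.8, 0, 0, 0, -0.86, -0.2, 22.8, 0, 0, 0]' | python3 inch.py; python3 -c "
from h import *
tool([.4527,.0085],.0329,1)"; echo '[0, 0, 0, 0, 0, 0, 0, 0, 0, 0, 0, 0, 0, 0, 0, 0, 0, 0, 0, 0, 0, 0, 0, 0, 0, 0, 0, 0, 0, 0, 0, 0, 0, 0, 0, 0]' | python3 inch.py 0.03 70;echo '[0, 0, -3, 0, 0, 0, 0, 0, -8, 0, 0, 0, 0, 0, -12, 0, 0, 0, 0, 0, -12, 0, 0, 0, 0, 0, -12, 0, 0, 0]' | python3 inch.py;python3 -c "
from h import *
tool([.4361,.1722],.033,1)"
```

```text
time: 22.15
position: [0.4529, 0.0081, 0.0335]
eef_rot: [0.0, 0.7, 0.714, 0.0]
force: [0.0, 0.4, -0.1]
gripper_width: 0.0751
grasp_force: 0.0
t 22.15 pos [0.4529 0.0081 0.0335] cur yaw 1.2 shift [ 0.0004 -0.0002  0.0006] rotvec [ 0.0009 -0.      0.0033] q6 -0.01
time: 22.75
position: [0.4528, 0.0078, 0.0338]
eef_rot: [0.001, 0.7, 0.715, 0.001]
force: [-2.1, 1.2, 10.8]
gripper_width: 0.0408
grasp_force: 71.2
time: 23.25
position: [0.4518, 0.0078, 0.0924]
eef_rot: [0.0, 0.7, 0.714, 0.0]
force: [-0.7, 0.0, -9.5]
gripper_width: 0.0409
grasp_force: 75.2
t 23.25 pos [0.4518 0.0078 0.0924] cur yaw 1.2 shift [ 0.1647 -0.0123  0.0594] rotvec [ 0.     -0.      0.0033] q6 -0.01
```

```bash
echo '[6, -0.6, 0, 0, 0, 0, 14, -1.2, 0, 0, 0, 0, 22, -1.8, 0, 0, 0, 0, 28, -2.2, 0, 0, 0, 0, 32, -2.5, 0, 0, 0, 0, 33, -2.5, 0, 0, 0, 0, 33, -2.5, 4, 0, 0, 0, 33, -2.5, 8, 0, 0, 0, 33, -2.5, 10.8, 0, 0, 0, 33, -2.5, 11.6, 0, 0, 0]' | python3 inch.py ; echo '[0, 0, 0, 0, 0, 0, 0, 0, 0.2, 0, 0, 0, 0, 0, 0.4, 0, 0, 0, 0, 0, 0.4, 0, 0, 0]' | python3 inch.py; python3 -c "
from h import *
tool([.4361,.1722],.0305,1)"
```

```text
time: 24.25
position: [0.4345, 0.1713, 0.0325]
eef_rot: [-0.001, 0.7, 0.714, -0.002]
force: [-0.5, -1.0, -10.4]
gripper_width: 0.0409
grasp_force: 74.8
time: 24.65
position: [0.4366, 0.1726, 0.0332]
eef_rot: [0.0, 0.7, 0.714, 0.0]
force: [0.5, -0.4, -9.4]
gripper_width: 0.0407
grasp_force: 74.8
t 24.65 pos [0.4366 0.1726 0.0332] cur yaw 1.2 shift [-0.0004 -0.0006  0.0027] rotvec [ 0.0009 -0.0003  0.0035] q6 0.35
```

In the tool's units: 0.0025 m is 0.5, 0.002 m is 0.4.

```bash
echo '[0, 0, 0.2, 0, 0, 0, 0, 0, 0.4, 0, 0, 0, 0, 0, 0.5, 0, 0, 0, 0, 0, 0.5, 0, 0, 0, 0, 0, 0.5, 0, 0, 0]' | python3 inch.py; python3 -c "
from h import *
tool([.4361,.1722],.0305,1)"
```

```text
time: 25.15
position: [0.4364, 0.1726, 0.0309]
eef_rot: [0.0, 0.7, 0.715, 0.0]
force: [-2.9, -0.4, 7.3]
gripper_width: 0.041
grasp_force: 76.8
t 25.15 pos [0.4364 0.1726 0.0309] cur yaw 1.2 shift [-0.0004 -0.0003  0.0004] rotvec [ 0.0004 -0.0002  0.0036] q6 0.35
```

Standing on the bench. Release, lift, and go to the doming block.

```bash
echo '[0, 0, 0, 0, 0, 0, 0, 0, 0, 0, 0, 0, 0, 0, 0, 0, 0, 0, 0, 0, 0, 0, 0, 0, 0, 0, -6, 0, 0, 0, 0, 0, -14, 0, 0, 0, 0, 0, -22, 0, 0, 0, 0, 0, -22, 0, 0, 0, 0, 0, -22, 0, 0, 0]' | python3 inch.py 0.065; python3 -c "
from h import *
tool([.5681,.0091],.0389,95.5)"
```

```text
time: 26.05
position: [0.4369, 0.1728, 0.1411]
eef_rot: [0.001, 0.7, 0.714, 0.001]
force: [-0.0, 0.2, 0.0]
gripper_width: 0.065
grasp_force: 0.0
t 26.05 pos [0.4369 0.1728 0.1411] cur yaw 1.2 shift [-0.1665  0.1275  0.1024] rotvec [ 1.2000e-03 -2.4000e-03  1.4958e+00] q6 0.35
```

In the tool's units: -0.1665 m is -33.3, -0.16 m is -32.

```bash
echo '[-4, 3, 0, 0, 0, 0.15, -8, 6, 0, 0, 0, 0.3, -12, 9, 0, 0, 0, 0.45, -16, 12, 0, 0, 0, 0.6, -20, 15, 0, 0, 0, 0.75, -24, 18, 0, 0, 0, 0.9, -28, 21, 0, 0, 0, 1.05, -32, 24, 0, 0, 0, 1.2, -33.3, 25.5, 0, 0, 0, 1.35, -33.3, 25.5, 0, 0, 0, 1.496]' | python3 inch.py 0.085; echo '[0, 0, 0, 0, 0, 0, 0, 0, 0, 0, 0, 0, 0, 0, 0, 0, 0, 0]' | python3 inch.py; python3 -c "
from h import *
tool([.5681,.0091],.0389,95.5)"
```

```text
time: 27.05
position: [0.5674, 0.0075, 0.1383]
eef_rot: [0.0, 0.999, 0.044, -0.001]
force: [-0.0, 0.6, 0.4]
gripper_width: 0.0853
grasp_force: 0.0
time: 27.35
position: [0.5667, 0.009, 0.1396]
eef_rot: [-0.0, 0.999, 0.05, -0.001]
force: [0.4, -0.1, -0.2]
gripper_width: 0.0848
grasp_force: 0.0
t 27.35 pos [0.5667 0.009  0.1396] cur yaw -84.3 shift [0.0016 0.     0.1007] rotvec [-0.0001  0.0013  0.0036] q6 1.48
```

The manual's scale: shifts go in units of 5 mm. Converting my numbers, 0.1005 m is 20.1, 0.097 m is 19.4.

```bash
echo '[0.3, 0, 6, 0, 0, 0, 0.3, 0, 12, 0, 0, 0, 0.3, 0, 17, 0, 0, 0, 0.3, 0, 19.4, 0, 0, 0, 0.3, 0, 20.1, 0, 0, 0, 0.3, 0, 20.1, 0, 0, 0, 0.3, 0, 20.1, 0, 0, 0]' | python3 inch.py; python3 -c "
from h import *
tool([.5681,.0091],.0389,95.5)"; echo '[0, 0, 0, 0, 0, 0, 0, 0, 0, 0, 0, 0, 0, 0, 0, 0, 0, 0, 0, 0, 0, 0, 0, 0, 0, 0, 0, 0, 0, 0]' | python3 inch.py 0.04 70;echo '[0, 0, -3, 0, 0, 0, 0, 0, -8, 0, 0, 0, 0, 0, -12, 0, 0, 0, 0, 0, -12, 0, 0, 0, 0, 0, -12, 0, 0, 0]' | python3 inch.py;python3 -c "
from h import *
tool([.5216,.1869],.038,95.5)"
```

```text
time: 28.05
position: [0.5696, 0.0089, 0.0409]
eef_rot: [0.0, 0.999, 0.048, 0.001]
force: [-0.1, 0.3, 0.3]
gripper_width: 0.085
grasp_force: 0.0
t 28.05 pos [0.5696 0.0089 0.0409] cur yaw -84.5 shift [-0.0015 -0.0003  0.002 ] rotvec [ 0.0001 -0.0017  0.0003] q6 1.49
time: 28.55
position: [0.5693, 0.0091, 0.041]
eef_rot: [-0.0, 0.999, 0.048, 0.001]
force: [-2.3, 0.6, 8.4]
gripper_width: 0.0555
grasp_force: 73.5
time: 29.05
position: [0.5684, 0.0088, 0.0998]
eef_rot: [0.0, 0.999, 0.048, 0.0]
force: [-0.6, 0.0, -9.2]
gripper_width: 0.0551
grasp_force: 77.6
t 29.05 pos [0.5684 0.0088 0.0998] cur yaw -84.5 shift [-0.0296 -0.1817  0.0618] rotvec [ 0.     -0.0001 -0.0002] q6 1.49
```

In the tool's units: 0.058 m is 11.6, -0.0285 m is -5.7.

```bash
echo '[-1, -6, 0, 0, 0, 0, -2.4, -14, 0, 0, 0, 0, -3.6, -22, 0, 0, 0, 0, -4.8, -30, 0, 0, 0, 0, -5.6, -35, 0, 0, 0, 0, -5.7, -36.4, 0, 0, 0, 0, -5.7, -36.4, 4, 0, 0, 0, -5.7, -36.4, 8, 0, 0, 0, -5.7, -36.4, 10.8, 0, 0, 0, -5.7, -36.4, 11.6, 0, 0, 0]' | python3 inch.py ; echo '[0, 0, 0, 0, 0, 0, 0, 0, 0.2, 0, 0, 0, 0, 0, 0.4, 0, 0, 0, 0, 0, 0.4, 0, 0, 0]' | python3 inch.py; python3 -c "
from h import *
tool([.5228,.187],.038,95.5)"
```

```text
time: 30.05
position: [0.5215, 0.1863, 0.0395]
eef_rot: [0.001, 0.999, 0.048, -0.002]
force: [0.3, 1.0, -9.0]
gripper_width: 0.0551
grasp_force: 77.9
time: 30.45
position: [0.5234, 0.1874, 0.0403]
eef_rot: [-0.0, 0.999, 0.048, 0.0]
force: [-0.4, -0.4, -8.0]
gripper_width: 0.055
grasp_force: 78.0
t 30.45 pos [0.5234 0.1874 0.0403] cur yaw -84.5 shift [-0.0006  0.0003  0.0023] rotvec [-0.0002 -0.0009 -0.0003] q6 1.82
```

In the tool's units: 0.003 m is 0.6, 0.0025 m is 0.5.

```bash
echo '[0, 0, 0.2, 0, 0, 0, 0, 0, 0.4, 0, 0, 0, 0, 0, 0.5, 0, 0, 0, 0, 0, 0.6, 0, 0, 0, 0, 0, 0.6, 0, 0, 0]' | python3 inch.py
```

```text
time: 30.95
position: [0.5233, 0.1874, 0.038]
eef_rot: [-0.0, 0.999, 0.048, 0.0]
force: [-4.6, -1.7, 9.2]
gripper_width: 0.0554
grasp_force: 80.3
```

Standing. Release, lift, move clear and look.

```bash
echo '[0, 0, 0, 0, 0, 0, 0, 0, 0, 0, 0, 0, 0, 0, 0, 0, 0, 0, 0, 0, 0, 0, 0, 0, 0, 0, -6, 0, 0, 0, 0, 0, -14, 0, 0, 0, 0, 0, -22, 0, 0, 0, 0, 0, -30, 0, 0, 0, 0, 0, -30, 0, 0, 0]' | python3 inch.py 0.085; echo '[-4, 10, 0, 0, 0, 0, -8, 20, 0, 0, 0, 0, -12, 30, 0, 0, 0, 0, -16, 40, 0, 0, 0, 0, -20, 50, 0, 0, 0, 0, -24, 60, 0, 0, 0, 0, -28, 70, 0, 0, 0, 0, -28, 70, 0, 0, 0, 0, -28, 70, 0, 0, 0, 0]' | python3 inch.py; python3 -c "
from h import *
a=bot.get_image('top');cv2.imwrite('pics/t7.png',cv2.resize(a[140:270,210:440],None,fx=3.4,fy=3.4,interpolation=cv2.INTER_CUBIC))
z=cv2.imread('pics/top0.png')
v=[cv2.resize(i[190:265,225:365],None,fx=5,fy=4,interpolation=cv2.INTER_CUBIC) for i in (z,a)]
cv2.imwrite('pics/t8.png',np.vstack(v))"
```

```text
time: 31.85
position: [0.5261, 0.1884, 0.1922]
eef_rot: [-0.001, 0.999, 0.048, 0.004]
force: [0.1, 0.0, -0.8]
gripper_width: 0.0852
grasp_force: 0.0
time: 32.75
position: [0.4159, -0.1771, 0.1862]
eef_rot: [0.0, 0.999, 0.046, -0.0]
force: [0.7, -0.1, -0.5]
gripper_width: 0.085
grasp_force: 0.0
```

View pics/t8.png

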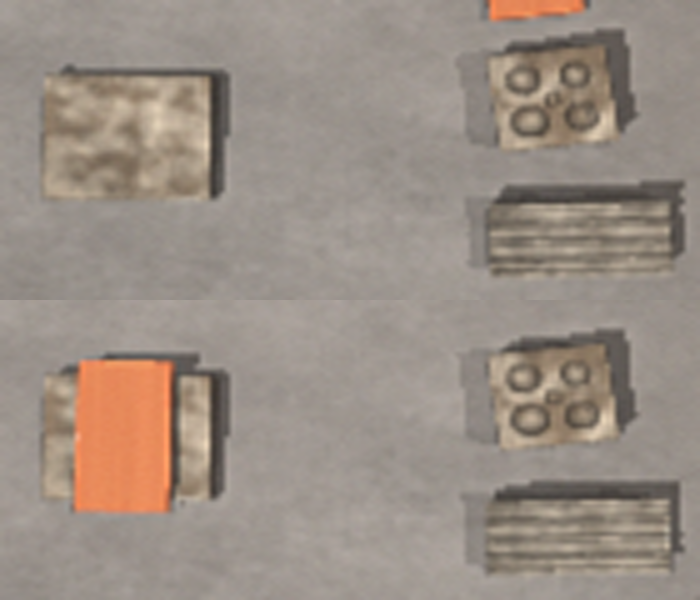

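View pics/t7.png

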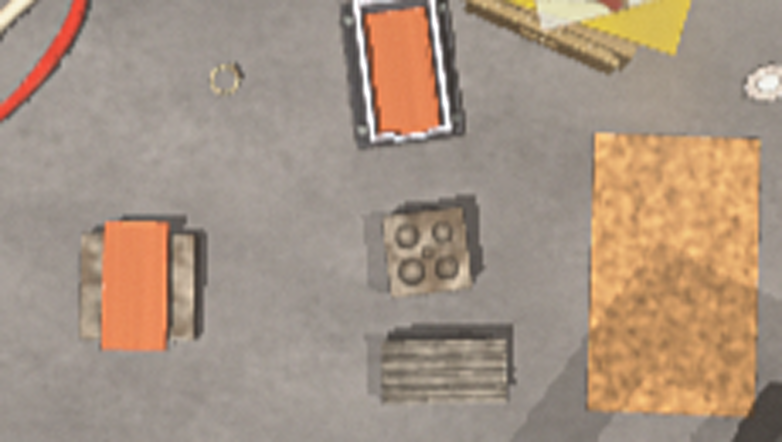

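Before and after match: both blocks stand in their first places to within about 1 px, and the blank lies centred and square on the slab at (135,287). The magazine holds the two sunk blanks.

```bash
python3 -c "
from workcell import bot
print(bot.hand_in())"
```

```text
the job is handed in; nothing more can be done
None
```

The job is handed in, at about 33 s of the 109 s: the drawn blank lies centred and square on the bench block, both forming blocks are back in their first places, and the other two blanks lie sunk in the magazine, as seen in the last top picture (the hand-in printed no verdict).

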